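# Load, latch and start the glass-polishing tub

## Robot

A 6-joint arm with a two-finger parallel gripper is mounted at the origin on the work surface. World frame = base frame: x ahead of the robot, y to its left, z up, the work surface at z = 0. Lengths are in mm, angles in rad, forces in N, time in s.
With the tool pointing down it reaches from about 300 to 1000 mm from the base axis. Payload 5.1 kg.
Tool frame: the origin (TCP) lies midway between the tips of the shut fingers; the grasp point (between the pads) lies 19 mm behind it; z points along the fingers, y is the line along which they close (so a half turn about z gives the same grasp; the last joint's range is limited). The gripper opens to 95 mm and grips with 3 to 60 N. Pads are 20 mm wide; open, the fingers measure 119 mm over their backs; the gripper's body (75 mm by 180 mm) begins 59 mm behind the grasp point.
Start: joints at [1.264, 0.124, 1.65, -0, 1.367, -0.083], TCP at [144.281, 633.772, 214.656] pointing down, gripper open.
Joint ranges: [-2.61, 2.61], [-1.02, 2.33], [0.03, 2.71], [-1.35, 4.49], [0.32, 2.68], [-2.91, 2.91]. Speed limits (rad/s): [2.57, 2.57, 3.14, 3.14, 3.14, 3.14].

## Interface

Orientations are given as [roll, pitch, yaw] about the fixed x, y, z axes, in that order (R = Rz(yaw) Ry(pitch) Rx(roll)).
In Python, from rig import monitor, imaging, job_done gives the robot as it stands. The module is installed in compiled form; this text tells all that it offers.
- The arm moves only by the shell command python3 -m jog 'ROWS' [FORCE]. ROWS is JSON, a list that holds one entry, the list of rows, each a list of 7 numbers: the shift along the tool's x, y, z each as a share of 40 mm, from -1 to 1, then the turn, a rotation vector about the tool's x, y, z each as a share of 4 degrees, from -1 to 1, then the opening, from 0 (shut) to 1 (fully open). A call has 1 to 10 rows; each row shifts and turns the commanded pose from where the row before left it, along the tool's axes as they then stand; what a row does not reach is not made up. A row lasts 1/12 s, in which the tool goes at most 41.7 mm and 7.16 degrees, less where a joint would pass 70% of its speed; a pose out of reach is approached as far as the arm can. A call with a number of a shift or a turn outside -1 to 1 is refused whole. A call with a gripper value outside its range is refused whole. The fingers move at their own pace and stop on an object; FORCE is the grip in N (left out, the last holds). Time passes only in rows, so rows that do not move let the fingers close. It gives the time, the measured TCP pose, the force, the opening and the grip force at its end, in the units of the state.
- monitor.read_state(): the state, without advancing time (a new reading comes with each control period).
- imaging.camera(name): name is "side" or "top"; returns the picture (420x560x3 uint8, red, green, blue); there is no depth.
- imaging.get_calibration(name): a dict with "camera_matrix" (3x3 intrinsics, pixels), "R" (3x3) and "t" (3): a world point X has camera coordinates R X + t. Camera axes: x right, y down, z forward; pixel columns grow to the right and rows downward; lengths in mm; the calibration is good to about 2 mm. A picture is of the moment at which its call begins. get_calibration takes no time and is no camera call.
- job_done(): hands the job in; it is judged then, once.
The state is a dict: "time_s": time; "qpos": joint angles; "joint_vel": joint speeds; "joint_efforts": joint torques, N m; "ee_pos": TCP position; "tcp_rot": TCP orientation; "ft_force": force on the tool from outside, world axes, zero at the start; "ft_torque": the same for the moment, N m; "gripper_width": opening from 0.0 (shut) to 1.0 (fully open); "grasp_force": force on a finger pad.
Only numpy, scipy, OpenCV 4.12 (cv2) and the standard library are available. Lean on these libraries where they do the work, as an engineer would, in place of code of your own. Each camera call takes 0.05 s, during which the arm holds its last target. There are 200 camera calls.

## Task

Put every violet glass pendant that lies on the bench into the polishing tub, but leave the amber one on the bench; then shut the lid, hook the latch's wire loop over the keeper on the lid, and press the red latch lever down past centre until it lies against its stop. Only then open the water cock, turning its blue handle a quarter turn to its stop in line with the pipe; do not shift the pumice block, loupe, set-square or paste jar.

Things in the scene. Friction and masses are not known exactly. Their poses are not given: they have to be found in the camera images.
- tumbler: Green polishing machine fixed to the bench, base 355 x 200 x 30 mm. Origin on the bench under the tub's middle; x points from the latch to the lid's hinge, z up ('machine' frame below, mm). Steel tub 170 (x) x 160 (y), walls 9, rim z 100, inner floor z 37. Latch pedestal at x -128; motor housing (z to 55) at x -240 to -160, under where the lever comes to rest.
- tub_in (a point): middle of the tub's inner floor (machine 0, 0, 37)
- lid (a joint): aluminium lid 172 x 164 x 10 mm, hinged on the machine's +x side. rad: 0 = shut on the rim, top face at z 110; 1.95 = full open, leaning away from the latch; starts 1.7 to 1.9. Stiff hinge: stays at any angle, needs up to about 6 N at its free edge, 172 mm from the hinge; pushed over by its outer face until it rests on the rim.
- lid_hinge (a point): point on the lid's hinge line at mid-width, at the level of the lid's underside (machine 85, 0, 100)
- keeper_seat (a point): where the bar's middle lies when the loop is hooked tight; with the lid shut at machine (-60, 0, 115), axes as the machine's. The keeper, on the latch side of it, is a brass plate 30 mm wide (y), 6 thick, standing 18 mm above the lid and leaning 12 degrees to the hinge so as to hold the bar down; it gives up to 8 mm on a stiff spring.
- lever (a joint): latch lever, 100 mm from pivot to tip, 20 x 8 mm, outer 45 mm a red grip 28 wide, 14 thick. rad: 0 = open stop, 10 degrees off upright towards the lid; grows as it swings away from the lid and down; 1.745 = closed stop, level, pointing to machine -x at z 115. Starts 0.25 to 0.5, stays where left. Loop hooked: 3 to 6 N at the grip from about 1.0 on, dead centre at 1.57, then holds itself.
- latch_pivot (a point): pivot of the lever, at machine (-128, 0, 115), axis along machine y
- lever_tip (a point): tip of the lever, 100 mm from the pivot, on its centre line
- loop (a joint): wire loop's angle about its pivot on the lever, rad: 0 = in line with the lever, negative = turned towards the lid; range -3.5 to 0.35; starts within 0.1 of 0, held by light friction; falls by itself beyond about 45 degrees from upright. Hooked with lever up: about -1.7 to -2.2. Its direction from machine +x up to z is 80 degrees + lever + loop. It passes freely round the narrower lever.
- loop_pivot (a point): the loop's pivot on the lever, 28 mm from the lever's pivot, 10 degrees ahead of the lever in its closing sense (straight above the lever's pivot at lever angle 0)
- loop_bar (a point): middle of the loop's cross-bar, 92 mm from the loop's pivot. Brass U: bar 10 mm thick along machine y, two side wires 8 mm thick with 56 mm clear between, which pass either side of lever and keeper. To hook: swing the bar over the keeper and lay it on the shut lid behind it (hinge side); with the lever up there are 7 to 20 mm of slack (most at 0).
- cock: brass water cock on a copper pipe, fixed to the bench. Origin on the bench below the handle's axis; its y axis runs along the pipe, 110 mm between the two ends that turn down into the bench; pipe 22 mm thick, its top at 56 mm.
- cock_handle (a joint): blue handle of the water cock, turning level. rad: 0 = shut at a stop, across the pipe, pointing along the cock's -x; 1.571 = open at the other stop, in line with the pipe, pointing along the cock's -y (counter-clockwise from above). Starts 0 to 0.08; friction 2 N at the tip; stays where left.
- cock_axis (a point): point on the handle's turning axis at the handle's half height, 90 mm above the bench
- cock_tip (a point): end of the cock's handle, 95 mm from the axis; the handle is a bar 18 mm wide and 14 mm high (83 to 97 mm above the bench)
- violet1_mid (a point): centre of a violet glass pendant, 8 mm above its underside: a flat lozenge 66 mm long (its x), 32 mm wide (its y) with flat parallel sides in the middle, 16 mm thick, 80 g, with a tiny brass eye at one end. Starts lying flat on the bench. May be absent.
- violet2_mid (a point): centre of a violet glass pendant, 8 mm above its underside: a flat lozenge 66 mm long (its x), 32 mm wide (its y) with flat parallel sides in the middle, 16 mm thick, 80 g, with a tiny brass eye at one end. Starts lying flat on the bench. May be absent.
- violet3_mid (a point): centre of a violet glass pendant, 8 mm above its underside: a flat lozenge 66 mm long (its x), 32 mm wide (its y) with flat parallel sides in the middle, 16 mm thick, 80 g, with a tiny brass eye at one end. Starts lying flat on the bench. May be absent.
- violet4_mid (a point): centre of a violet glass pendant, 8 mm above its underside: a flat lozenge 66 mm long (its x), 32 mm wide (its y) with flat parallel sides in the middle, 16 mm thick, 80 g, with a tiny brass eye at one end. Starts lying flat on the bench. May be absent.
- amber_mid (a point): centre of the amber glass pendant, same shape and size as the violet ones; it stays on the bench
- pumice: grey pumice block 100 x 60 x 45 mm, a bystander; origin under its centre
- loupe: brass-rimmed loupe, 64 mm across, 18 mm high, lying flat, a bystander; origin under its centre
- set_square: steel set-square: stock 120 x 22 x 18 mm along its x, blade 140 mm along its y from near the +x end, a bystander; origin under the middle of the stock
- paste_jar: jar of polishing paste, 64 mm across, 75 mm high, a bystander; origin under its centre
Not all that is in view belongs to the job. There is more than one size of the cock; the job needs the middle-sized.

How it is judged:
By the outcome, as a careful person would: the job done as asked, in the order asked, and still so for the second after the job is handed in, with the robot touching nothing.
Of violet1, violet2, violet3, violet4 only 2 to 4 are there at a start; the rules pass over those that are not, and their reading is None.
At some moment in a run one of violet1, violet2, violet3, violet4 may be knocked a few centimetres aside while the robot is not near it.
It also fails if it takes over 210 s, if anything falls off the work surface, if the arm or the gripper's body presses on something with over 40 N, if the wrist force passes 120 N, or if a joint passes its speed limit or range.

## Working session

There is one attempt and no reset: what is moved stays moved. The work goes in short steps, Python scripts to look and compute and a shell command to move; the robot and the scene stay as the last step left them, time stands still between calls to the robot, and variables do not carry over. Pictures are saved under pics/ and viewed, at most 15 in all, crops included, and the job is handed in when it is done.

```bash
mkdir -p pics; ls; python3 - <<'E'
from rig import monitor, imaging
import cv2,json
for n in("top","side"):
    im=imaging.camera(n); cv2.imwrite(f"pics/{n}0.png",cv2.resize(im[:,:,::-1],(800,600),interpolation=cv2.INTER_CUBIC)); c=imaging.get_calibration(n);print(n,c)
    cv2.imwrite(f"raw_{n}.png",im[:,:,::-1])
print(monitor.read_state())
E
```

```text
pics
top {'camera_matrix': array([[448.13359082,   0.        , 277.03197787],
       [  0.        , 448.13359082, 200.64378887],
       [  0.        ,   0.        ,   1.        ]]), 'R': array([[ 0.00281897, -0.99997813, -0.00598217],
       [-0.99566718, -0.00225069, -0.09296127],
       [ 0.09294577,  0.0062183 , -0.99565175]]), 't': array([ 128.11692904,  557.83682626, 1648.39489449])}
side {'camera_matrix': array([[543.69252216,   0.        , 278.44838054],
       [  0.        , 543.69252216, 208.95646915],
       [  0.        ,   0.        ,   1.        ]]), 'R': array([[ 0.84269949, -0.53819198, -0.01438621],
       [-0.34496119, -0.51923813, -0.78191658],
       [ 0.41335136,  0.66388339, -0.62321705]]), 't': array([-361.24761033,  359.35670783, 1373.59406083])}
{'time_s': 0.1, 'qpos': array([ 1.26437490e+00,  1.24434865e-01,  1.65150949e+00, -1.32439087e-05,
        1.36747964e+00, -8.26034716e-02]), 'joint_vel': array([ 0.00114791, -0.0012101 , -0.0032912 ,  0.00010934,  0.00013614,
       -0.0001235 ]), 'joint_efforts': array([ 2.19673761e-04, -4.18874609e+01, -3.61101329e+01,  7.76712550e-02,
        4.60063666e-02, -3.76469757e-05]), 'ee_pos': array([144.13357705, 633.23966931, 213.52973285]), 'tcp_rot': array([-3.13976649e+00, -1.38181176e-04,  2.91777726e+00]), 'ft_force': array([ 0.62012101, -0.87781261,  0.37701981]), 'ft_torque': array([ 0.00937926, -0.03788215, -0.00521363]), 'grasp_force': 0.0, 'gripper_width': 0.9998343979100063}
```

View pics/top0.png

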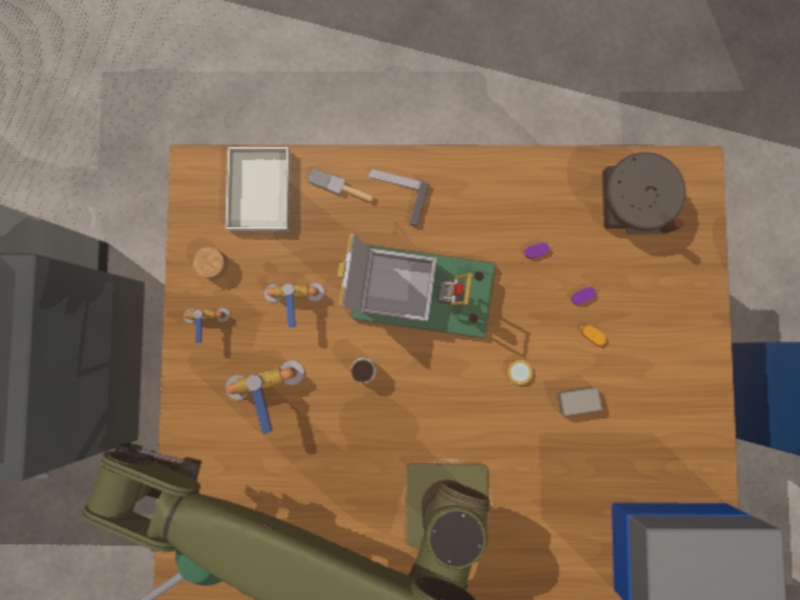

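View pics/side0.png

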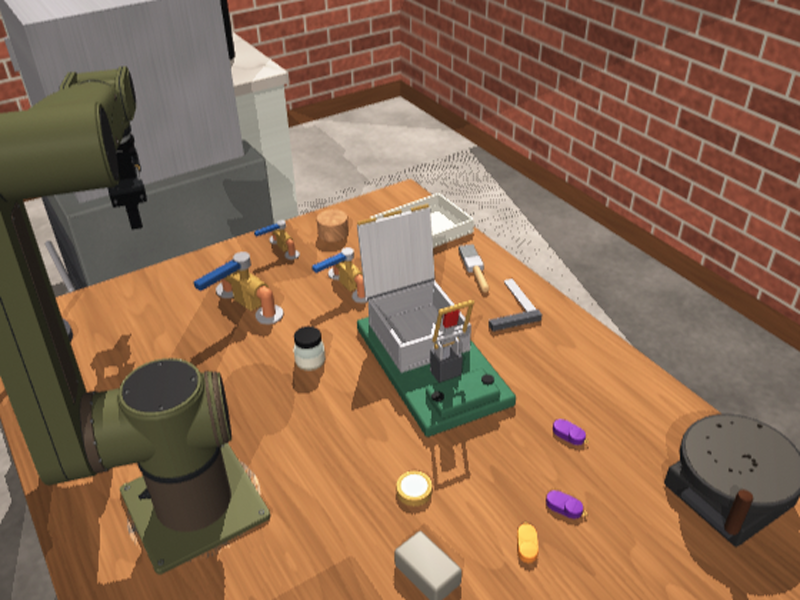

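The top view (800x600 scale) shows violets at (537,251) and (584,296), amber at (594,335), and the machine at (420,290). There are three cocks: small (198,318), middle (290,292) and large (255,385). Violet candidates are only those two, unless others are hidden by the arm. Next I'll take measurements and one composite crop.

```bash
cat > h.py <<'E'
import numpy as np, cv2
from rig import monitor, imaging
C={n:imaging.get_calibration(n) for n in("top","side")}
def ray(n,p):
    c=C[n];R=c["R"];o=-R.T@c["t"];d=R.T@np.linalg.solve(c["camera_matrix"],[p[0],p[1],1.]);return o,d/np.linalg.norm(d)
def plane(n,p,z):
    o,d=ray(n,p);return o+d*(z-o[2])/d[2]
def proj(n,X):
    c=C[n];q=c["camera_matrix"]@(c["R"]@np.asarray(X,float)+c["t"]);return q[:2]/q[2]
def tri(pt,ps):
    A=[];b=[]
    for n,p in(("top",pt),("side",ps)):
        o,d=ray(n,p);P=np.eye(3)-np.outer(d,d);A.append(P);b.append(P@o)
    return np.linalg.lstsq(np.vstack(A),np.hstack(b),rcond=None)[0]
HS={"violet":((125,100,40),(150,255,255)),"amber":((15,180,150),(26,255,255)),"blue":((105,150,40),(122,255,255)),"green":((65,90,20),(90,255,255)),"red":((0,200,70),(4,255,255))}
def blobs(im,col,amin=12):
    m=cv2.inRange(cv2.cvtColor(im,cv2.COLOR_RGB2HSV),*map(np.array,HS[col]))
    k,l,s,c=cv2.connectedComponentsWithStats(m)
    return [(s[i,4],c[i],l==i) for i in range(1,k) if s[i,4]>=amin]
def lozenges(n,im,col):
    out=[]
    for a,c,m in blobs(im,col):
        ys,xs=np.nonzero(m);P=np.array([plane(n,p,12)[:2] for p in zip(xs,ys)]);ce=P.mean(0)
        w,v=np.linalg.eigh(np.cov((P-ce).T));out.append((int(a),c.round(1),ce.round(1),np.sqrt(w).round(1),round(np.degrees(np.arctan2(v[1,1],v[0,1])),1)))
    return out
E
cat > /tmp/a.py <<'E'
from h import *
I={n:imaging.camera(n) for n in C}
for n in C:
    print(n)
    for col in("violet","amber"):
        for b in lozenges(n,I[n],col): print(col,*b)
    for col,z in(("blue",90),("green",30),("red",180)):
        for a,c,m in blobs(I[n],col,6):
            ys,xs=np.nonzero(m);P=np.array([plane(n,p,z)[:2] for p in zip(xs,ys)],np.float32)
            print(col,a,c.round(1),P.mean(0).round(0),[np.round(q,1) for q in cv2.minAreaRect(P)])
def crop(n,x0,y0,w,h,W,H): return cv2.resize(I[n][y0:y0+h,x0:x0+w,::-1],(W,H),interpolation=cv2.INTER_CUBIC)
top=np.hstack([crop("top",225,155,130,90,433,300),crop("top",125,185,110,90,367,300)])
bot=np.hstack([crop("side",240,140,130,170,330,430)[:300],crop("side",130,150,141,90,470,300)])
cv2.imwrite("pics/c1.png",np.vstack([top,bot]))
E
PYTHONPATH=. python3 /tmp/a.py
```

```text
Traceback (most recent call last):
  File "h.py", line 1, in <module>
    import numpy as np, cv2
ModuleNotFoundError: No module named 'cv2'
```

```bash
cp /tmp/a.py a.py; python3 a.py
```

```text
top
violet 115 [375.6 174.8] [ 657.9 -243. ] [ 8.1 16.6] 107.9
violet 115 [408.1 206.6] [ 537.7 -363.1] [ 8.1 16.4] 117.5
amber 147 [415.5 234.3] [ 433.7 -388. ] [ 9.3 17.8] 53.8
blue 1412 [549.5 281.3] [ 269. -832.] [array([ 279.6, -826.8]), array([ 77.2, 265.3]), np.float64(86.8)]
blue 1233 [455.8 371.9] [ -42. -492.] [array([ -88.8, -562.4]), array([220.4, 326.9]), np.float64(0.2)]
side
violet 255 [397.9 302. ] [ 655.4 -246.7] [11.3 17.5] 101.7
violet 324 [394.8 352.8] [ 536.  -366.7] [11.2 17.1] 112.1
blue 51 [186.3 160.4] [430. 596.] [array([429.5, 595.9]), array([60.4, 18.7]), np.float64(5.0)]
blue 104 [229.7 183.6] [490. 391.] [array([490.7, 390.7]), array([83. , 22.6]), np.float64(6.2)]
blue 227 [151.2 192.4] [257. 489.] [array([257.9, 489.1]), array([115.8,  34. ]), np.float64(15.6)]
green 3063 [310.6 271.9] [514. -36.] [array([540. ,  44.7]), array([363.3, 202. ]), np.float64(81.9)]
red 83 [315. 223.] [542. -12.] [array([541.8, -11.9]), array([45.1, 24.1]), np.float64(49.5)]
```

View pics/c1.png

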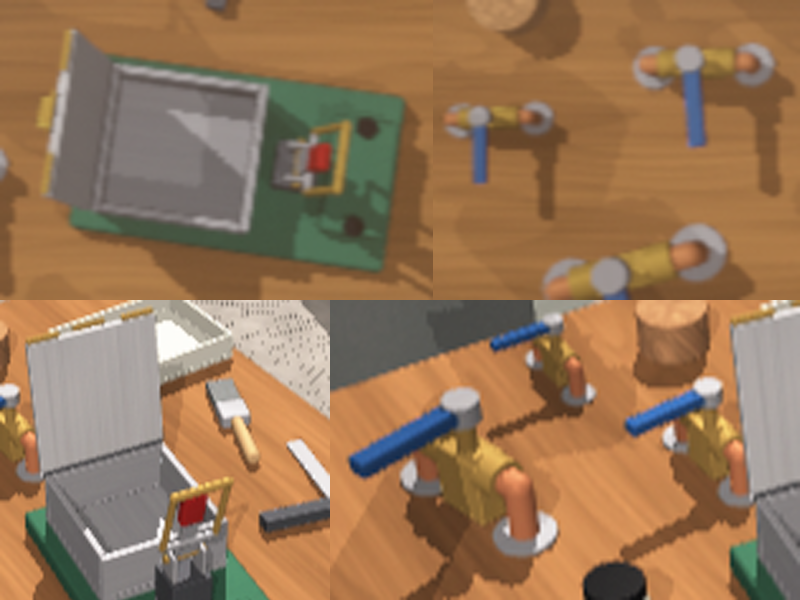

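The crop confirms the middle cock: its axis is at crop (690,60), which is top pixel (202,203), with the blue handle towards the robot. The small cock (480,117) and the large one (608,272) are the decoys. The first move lifts the arm and carries it over towards violet 1.

```bash
python3 -m jog '[[[0,0,-1,0,0,0,1],[0,0,-1,0,0,0,1],[0,0,-1,0,0,0,1],[-0.64,-0.69,0,0,0,0,1],[-0.64,-0.69,0,0,0,0,1],[-0.64,-0.69,0,0,0,0,1],[-0.64,-0.69,0,0,0,0,1],[-0.64,-0.69,0,0,0,0,1],[-0.64,-0.69,0,0,0,0,1],[-0.64,-0.69,0,0,0,0,1]]]'
python3 -m jog '[[[-0.64,-0.69,0,0,0,0,1],[-0.64,-0.69,0,0,0,0,1],[-0.64,-0.69,0,0,0,0,1],[-0.64,-0.69,0,0,0,0,1],[-0.64,-0.69,0,0,0,0,1],[-0.64,-0.69,0,0,0,0,1],[-0.64,-0.69,0,0,0,0,1],[-0.64,-0.69,0,0,0,0,1],[-0.64,-0.69,0,0,0,0,1],[-0.64,-0.69,0,0,0,0,1]]]'
cat >> h.py <<'E'
from scipy.spatial.transform import Rotation as Ro
def st(): 
    s=monitor.read_state();return s,s["ee_pos"],Ro.from_euler("xyz",s["tcp_rot"])
def togo(X,xdir=None):
    """rows-total to reach X in tool axes (units of 40mm) and, for tool down with tool x along xdir deg, turn units; translation given for axes AFTER the turn and before"""
    s,p,R=st();d=np.array(X,float)-p
    print("t",round(s["time_s"],2),"p",p.round(1),"rpy",np.degrees(s["tcp_rot"]).round(1),"F",s["ft_force"].round(1),"w",round(s["gripper_width"],3),"gf",round(s["grasp_force"],1))
    print(" shift now-axes",(R.inv().apply(d)/40).round(2))
    if xdir is not None:
        T=Ro.from_euler("z",xdir,degrees=True)*Ro.from_euler("x",180,degrees=True)
        print(" turn units",(np.degrees((R.inv()*T).as_rotvec())/4).round(2)," shift after turn",(T.inv().apply(d)/40).round(2))
E
python3 - <<'E'
from h import *
f=lambda x,y:(225+x*130/433,155+y*.3)
rim=[plane("top",f(*p),100) for p in((118,66),(268,85),(248,230),(97,208))];print(np.round(rim,0),np.mean(rim,0))
r=np.array(rim)
for a,b in((1,0),(2,3),(0,3),(1,2)): d=r[b]-r[a];print(np.degrees(np.arctan2(d[1],d[0])),np.linalg.norm(d))
b=[plane("top",f(*p),30) for p in((403,95),(383,270),(70,222))];print(np.round(b,0))
g=lambda x,y:(125+(x-433)*110/367,185+y*.3)
print("cock",plane("top",g(688,58),100),plane("top",g(697,145),95), [plane("top",g(*p),45)for p in((655,66),(750,63))])
# side handle ends
im=cv2.imread("raw_side.png")[:,:,::-1]
for a,c,m in blobs(im,"blue",60):
    P=np.argwhere(m)[:,::-1].astype(float);ce=P.mean(0);u=np.linalg.svd(P-ce)[2][0] if len(P)<500 else 0;t=(P-ce)@u;print(c,plane("side",ce+u*t.max(),90),plane("side",ce+u*t.min(),90))
togo((657,-245,60),106)
E
```

```text
time_s: 1.03
ee_pos: [276.5, 403.9, 334.5]
tcp_rot: [-3.142, 0.0, 2.918]
ft_force: [0.7, 0.3, -0.1]
gripper_width: 0.995
grasp_force: 0.0
time_s: 1.87
ee_pos: [464.9, 77.8, 334.7]
tcp_rot: [3.141, 0.0, 2.917]
ft_force: [0.7, 1.3, 0.8]
gripper_width: 0.999
grasp_force: 0.0
[[644. 189. 100.]
 [623.  27. 100.]
 [467.  49. 100.]
 [491. 210. 100.]] [556.28370062 118.98590606 100.        ]
82.8318557681989 162.92934538277768
81.86099869122297 162.98280479871616
172.0135427536959 154.7181068842451
172.03882862712172 157.47896607620308
[[ 622. -128.   30.]
 [ 426. -104.   30.]
 [ 479.  244.   30.]]
cock [543.72028582 399.29685956 100.        ] [450.74341342 388.81548251  95.        ] [array([539.62586686, 445.39972203,  45.        ]), array([543.20752342, 340.1126221 ,  45.        ])]
[229.69230769 183.59615385] [449.44160332 387.05430056  90.        ] [533.01123212 394.40924894  90.        ]
[151.23788546 192.40088106] [202.41286688 474.53718014  90.        ] [316.25567538 503.58915479  90.        ]
t 1.87 p [464.9  77.8 334.7] rpy [180.    0.  167.2] F [0.7 1.3 0.8] w 0.999 gf 0.0
 shift now-axes [-6.47 -6.8   6.87]
 turn units [1.000e-02 0.000e+00 1.529e+01]  shift after turn [-9.08  2.39  6.87]
```

```bash
python3 -m jog '[[[-0.65,-0.68,0,0,0,0,1],[-0.65,-0.68,0,0,0,0,1],[-0.65,-0.68,0,0,0,0,1],[-0.65,-0.68,0,0,0,0,1],[-0.65,-0.68,0,0,0,0,1],[-0.65,-0.68,0,0,0,0,1],[-0.65,-0.68,0,0,0,0,1],[-0.65,-0.68,0,0,0,0,1],[-0.65,-0.68,0,0,0,0,1],[-0.65,-0.68,0,0,0,0,1]]]' >/dev/null
python3 -m jog '[[[0,0,0.5,0,0,1,1],[0,0,0.5,0,0,1,1],[0,0,0.5,0,0,1,1],[0,0,0.5,0,0,1,1],[0,0,0.5,0,0,1,1],[0,0,0.5,0,0,1,1],[0,0,0.5,0,0,1,1],[0,0,0.5,0,0,1,1],[0,0,0.5,0,0,1,1],[0,0,0.5,0,0,1,1]]]' >/dev/null
python3 -m jog '[[[0,0,0,0,0,1,1],[0,0,0,0,0,1,1],[0,0,0,0,0,1,1],[0,0,0,0,0,1,1],[0,0,0,0,0,1,0.7]]]'
python3 - <<'E'
from h import *
I={n:imaging.camera(n) for n in C}
for n in C:
    for col in("violet","amber"):
        for b in lozenges(n,I[n],col): print(n,col,*b)
cv2.imwrite("pics/c2.png",np.vstack([cv2.resize(I["top"][:,:,::-1],(400,300)),cv2.resize(I["side"][:,:,::-1],(400,300))]))
togo((657,-245,4),106)
E
```

```text
time_s: 3.95
ee_pos: [657.5, -243.1, 134.2]
tcp_rot: [-3.141, -0.001, 1.867]
ft_force: [-0.6, -0.8, 0.2]
gripper_width: 0.968
grasp_force: 0.0
top violet 56 [371.9 175.3] [ 655.8 -229.3] [ 6.4 10.6] 134.6
top violet 44 [412.2 206.3] [ 538.5 -378.3] [ 4.7 11.1] 132.7
top amber 150 [415.5 234.3] [ 433.8 -388.1] [ 9.5 17.7] 54.7
side violet 256 [397.9 302. ] [ 655.3 -246.7] [11.4 17.5] 101.9
side violet 326 [394.9 352.8] [ 536.1 -366.8] [11.3 17.1] 112.9
t 4.05 p [ 657.5 -243.2  134.3] rpy [-180.    -0.   107.2] F [ 0.  -0.1 -0.7] w 0.897 gf 0.0
 shift now-axes [-0.04 -0.02  3.26]
 turn units [-0.01 -0.01  0.3 ]  shift after turn [-0.04 -0.02  3.26]
```

View pics/c2.png

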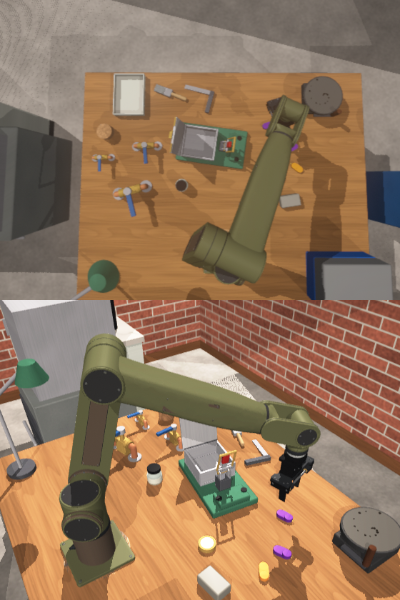

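The arm is out of the way now and only the two violets are present. They are at side (283,516) and (282,551) in this picture, with amber at (264,570), and the gripper is above violet 1. I'll descend and grip.

```bash
python3 -m jog '[[[0,0,0.8,0,0,0,0.7],[0,0,0.8,0,0,0,0.7],[0,0,0.8,0,0,0,0.7],[0,0,0.6,0,0,0,0.7],[0,0,0.2,0,0,0,0.7],[0,0,0,0,0,0,0],[0,0,0,0,0,0,0],[0,0,0,0,0,0,0],[0,0,0,0,0,0,0],[0,0,0,0,0,0,0]]]' 20
python3 -m jog '[[[0,0,0,0,0,0,0],[0,0,0,0,0,0,0],[0,0,-1,0,0,0,0],[0,0,-1,0,0,0,0],[0,0,-1,0,0,0,0],[0,0,-1,0,0,0,0],[0,0,-1,0,0,0,0],[0,0,-1,0,0,0,0],[0,0,-1,0,0,0,0],[0,0,0,0,0,0,0]]]'
python3 - <<'E'
from h import *
th=np.radians(82.2);O=np.array([556,119]);M=lambda x,y,z:(*(O+x*np.array([np.cos(th),np.sin(th)])+y*np.array([-np.sin(th),np.cos(th)])),z)
for xd in(82.2,172.2,-7.8):togo(M(0,-30,58),xd)
E
```

```text
time_s: 4.88
ee_pos: [659.0, -243.8, 9.0]
tcp_rot: [3.139, 0.002, 1.871]
ft_force: [0.2, -0.5, 0.0]
gripper_width: 0.406
grasp_force: 0.0
time_s: 5.72
ee_pos: [660.8, -244.6, 299.1]
tcp_rot: [3.129, 0.011, 1.871]
ft_force: [0.9, -0.2, 1.0]
gripper_width: 0.337
grasp_force: 20.0
t 5.72 p [ 660.8 -244.6  299.1] rpy [179.3   0.7 107.2] F [ 0.9 -0.2  1. ] w 0.337 gf 20.0
 shift now-axes [9.21 0.79 5.93]
 turn units [0.22 0.12 6.25]  shift after turn [ 8.65 -3.08  6.03]
t 5.72 p [ 660.8 -244.6  299.1] rpy [179.3   0.7 107.2] F [ 0.9 -0.2  1. ] w 0.337 gf 20.0
 shift now-axes [9.21 0.79 5.93]
 turn units [  0.07   0.25 -16.25]  shift after turn [3.08 8.65 6.03]
t 5.72 p [ 660.8 -244.6  299.1] rpy [179.3   0.7 107.2] F [ 0.9 -0.2  1. ] w 0.337 gf 20.0
 shift now-axes [9.21 0.79 5.93]
 turn units [ 0.28 -0.08 28.74]  shift after turn [-3.08 -8.65  6.03]
```

```bash
python3 -m jog '[[[0.92,0.08,0,0.02,0.01,0,0],[0.92,0.08,0,0.02,0.01,0,0],[0.92,0.08,0,0.02,0.01,0,0],[0.92,0.08,0,0.02,0.01,0,0],[0.92,0.08,0,0.02,0.01,0,0],[0.92,0.08,0,0.02,0.01,0,0],[0.92,0.08,0,0.02,0.01,0,0],[0.92,0.08,0,0.02,0.01,0,0],[0.92,0.08,0,0.02,0.01,0,0],[0.92,0.08,0,0.02,0.01,0,0]]]' >/dev/null
python3 -m jog '[[[0,0,0.5,0,0,1,0],[0,0,0.5,0,0,1,0],[0,0,0.5,0,0,1,0],[0,0,0.5,0,0,1,0],[0,0,0.5,0,0,1,0],[0,0,0.5,0,0,1,0],[0,0,0,0,0,0.25,0],[0,0,0,0,0,0,0]]]'
python3 - <<'E'
from h import *
th=np.radians(82.2);O=np.array([556,119]);M=lambda x,y,z:(*(O+x*np.array([np.cos(th),np.sin(th)])+y*np.array([-np.sin(th),np.cos(th)])),z)
togo(M(0,-30,55),82.2)
I={n:imaging.camera(n) for n in C}
cv2.imwrite("pics/c3.png",np.hstack([cv2.resize(I["top"][150:250,220:360,::-1],(400,286)),cv2.resize(I["side"][120:320,230:370,::-1],(400,572))[:286]*0+cv2.resize(I["side"][150:300,230:370,::-1],(400,286))]))
E
```

```text
time_s: 7.22
ee_pos: [576.6, 118.0, 166.2]
tcp_rot: [-3.123, 0.0, 1.435]
ft_force: [0.4, -0.3, -0.3]
gripper_width: 0.331
grasp_force: 20.0
t 7.22 p [576.6 118.  166.2] rpy [-178.9    0.    82.2] F [ 0.4 -0.3 -0.3] w 0.331 gf 20.0
 shift now-axes [-0.04  0.29  2.77]
 turn units [-0.27  0.01  0.01]  shift after turn [-0.04  0.24  2.78]
```

View pics/c3.png

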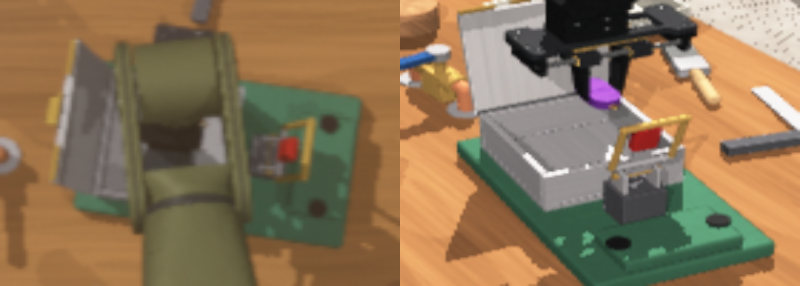

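The gripper holds the violet pendant (side crop 603,92) over the tub. Lowering and releasing.

```bash
python3 -m jog '[[[0,0.2,0.7,-0.27,0,0,0],[0,0,0.7,0,0,0,0],[0,0,0.7,0,0,0,0],[0,0,0.6,0,0,0,0],[0,0,0.2,0,0,0,0],[0,0,0,0,0,0,0],[0,0,0,0,0,0,0.5],[0,0,0,0,0,0,0.5],[0,0,0,0,0,0,0.5],[0,0,0,0,0,0,0.5]]]' 
python3 -m jog '[[[0,0,-1,0,0,0,0.5],[0,0,-1,0,0,0,0.5],[0,0,-1,0,0,0,0.5],[0,0,-1,0,0,0,0.5],[0,0,-1,0,0,0,0.5],[0,0,-1,0,0,0,0.5],[0,0,-0.5,0,0,0,0.7],[0,0,0,0,0,0,0.7]]]'
python3 - <<'E'
from h import *
I={n:imaging.camera(n) for n in C}
for n in C:
    for col in("violet","amber"):
        for b in lozenges(n,I[n],col): print(n,col,*b)
togo((537,-365,4),115)
E
```

```text
time_s: 8.15
ee_pos: [587.0, 117.3, 53.7]
tcp_rot: [3.135, -0.001, 1.434]
ft_force: [-0.9, 0.5, 0.1]
gripper_width: 0.493
grasp_force: 0.0
time_s: 8.82
ee_pos: [587.2, 117.4, 320.8]
tcp_rot: [3.125, -0.004, 1.434]
ft_force: [-0.0, 0.6, 1.2]
gripper_width: 0.589
grasp_force: 0.0
top violet 116 [408.2 206.6] [ 537.6 -363.3] [ 8.1 16.4] 116.9
top amber 147 [415.4 234.3] [ 433.7 -387.7] [ 9.3 17.7] 53.7
side violet 120 [299.  227.2] [607.7 158.8] [ 9.  16.7] 59.8
side violet 324 [394.8 352.8] [ 536.  -366.7] [11.2 17.1] 112.1
t 8.92 p [585.  117.1 313.4] rpy [ 1.796e+02 -1.000e-01  8.220e+01] F [-0.1  0.1 -1.5] w 0.658 gf 0.0
 shift now-axes [-12.11   0.4    7.72]
 turn units [ 0.1   0.01 -8.21]  shift after turn [-10.42  -6.18   7.73]
```

```bash
python3 -m jog '[[[-1,0.03,0,0,0,0,0.7],[-1,0.03,0,0,0,0,0.7],[-1,0.03,0,0,0,0,0.7],[-1,0.03,0,0,0,0,0.7],[-1,0.03,0,0,0,0,0.7],[-1,0.03,0,0,0,0,0.7],[-1,0.03,0,0,0,0,0.7],[-1,0.03,0,0,0,0,0.7],[-1,0.03,0,0,0,0,0.7],[-1,0.03,0,0,0,0,0.7]]]' >/dev/null
python3 -m jog '[[[-1,0.03,0,0,0,0,0.7],[-1,0.03,0,0,0,0,0.7],[0,0,0.6,0,0,-1,0.7],[0,0,0.6,0,0,-1,0.7],[0,0,0.6,0,0,-1,0.7],[0,0,0.6,0,0,-1,0.7],[0,0,0.6,0,0,-1,0.7],[0,0,0.6,0,0,-1,0.7],[0,0,0.6,0,0,-1,0.7],[0,0,0.6,0,0,-1,0.7]]]'
python3 - <<'E'
from h import *
I=imaging.camera("side")
for b in lozenges("side",I,"violet"): print(*b)
togo((537.5,-364.5,4),115)
E
```

```text
time_s: 10.58
ee_pos: [532.5, -359.1, 115.2]
tcp_rot: [3.141, -0.003, 1.996]
ft_force: [-0.0, -1.7, 0.4]
gripper_width: 0.698
grasp_force: 0.0
122 [299.  227.1] [608.  159.2] [ 9. 17.] 59.8
324 [394.8 352.8] [ 536.  -366.7] [11.2 17.1] 112.1
t 10.63 p [ 529.8 -357.   109.1] rpy [-179.8   -0.6  114.5] F [-2.3  0.8 -4.2] w 0.698 gf 0.0
 shift now-axes [-0.28  0.11  2.62]
 turn units [-0.05 -0.16 -0.13]  shift after turn [-0.25  0.1   2.63]
```

```bash
python3 -m jog '[[[-0.25,0.1,0,0,0,0,0.7],[0,0,0.7,0,0,0,0.7],[0,0,0.7,0,0,0,0.7],[0,0,0.6,0,0,0,0.7],[0,0,0.5,0,0,0,0.7],[0,0,0,0,0,0,0],[0,0,0,0,0,0,0],[0,0,0,0,0,0,0],[0,0,0,0,0,0,0],[0,0,0,0,0,0,0]]]' 20
python3 -m jog '[[[0,0,0,0,0,0,0],[0,0,0,0,0,0,0],[0,0,-1,0,0,0,0],[0,0,-1,0,0,0,0],[0,0,-1,0,0,0,0],[0,0,-1,0,0,0,0],[0,0,-1,0,0,0,0],[0,0,-1,0,0,0,0],[0,0,-1,0,0,0,0],[0,0,0,0,0,0,0]]]'
python3 - <<'E'
from h import *
th=np.radians(82.2);O=np.array([556,119]);M=lambda x,y,z:(*(O+x*np.array([np.cos(th),np.sin(th)])+y*np.array([-np.sin(th),np.cos(th)])),z)
togo(M(0,32,58),82.2)
E
```

```text
time_s: 11.47
ee_pos: [543.3, -368.7, 21.5]
tcp_rot: [3.137, 0.004, 1.993]
ft_force: [-0.3, 0.7, -1.1]
gripper_width: 0.404
grasp_force: 0.0
time_s: 12.3
ee_pos: [544.1, -370.0, 311.9]
tcp_rot: [3.131, 0.017, 1.993]
ft_force: [0.4, -1.0, 2.3]
gripper_width: 0.002
grasp_force: 0.0
t 12.3 p [ 544.1 -370.   311.9] rpy [179.4   1.  114.2] F [ 0.4 -1.   2.3] w 0.002 gf 0.0
 shift now-axes [11.56  4.53  6.2 ]
 turn units [0.22 0.2  7.99]  shift after turn [12.15 -2.16  6.35]
```

It stopped too high (z 21) and the fingers shut above the pendant. I'll check the pendant's place and redo the grasp.

```bash
python3 -m jog '[[[0,0,0.7,0.2,0.2,0,0.7],[0,0,0.7,0,0,0,0.7],[0,0,0.7,0,0,0,0.7],[0,0,0.7,0,0,0,0.7],[0,0,0.7,0,0,0,0.7],[0,0,0.7,0,0,0,0.7],[0,0,0,0,0,0,0.7],[0,0,0,0,0,0,0.7]]]'
python3 - <<'E'
from h import *
I=imaging.camera("side")
for b in lozenges("side",I,"violet"): print(*b)
togo((537.5,-364.5,4),115)
E
```

```text
time_s: 12.97
ee_pos: [538.2, -366.0, 129.7]
tcp_rot: [-3.129, -0.016, 1.993]
ft_force: [0.4, -0.4, 0.5]
gripper_width: 0.513
grasp_force: 0.0
122 [299.  227.1] [608.  159.2] [ 9. 17.] 59.8
324 [394.8 352.8] [ 536.  -366.7] [11.2 17.1] 112.1
t 13.02 p [ 539.6 -367.1  132.2] rpy [-179.4   -0.7  114.2] F [ 0.3 -0.4  0.8] w 0.547 gf 0.0
 shift now-axes [0.04 0.01 3.21]
 turn units [-0.15 -0.18 -0.21]  shift after turn [ 0.08 -0.02  3.21]
```

```bash
python3 -m jog '[[[0,0,0.8,-0.1,-0.1,-0.2,0.7],[0,0,0.8,0,0,0,0.7],[0,0,0.8,0,0,0,0.7],[0,0,0.5,0,0,0,0.7],[0,0,0.3,0,0,0,0.7],[0,0,0,0,0,0,0.7]]]' 20
python3 -c "
from h import *
togo((537.5,-364.5,4),115)"
```

```text
time_s: 13.52
ee_pos: [538.0, -366.1, 2.6]
tcp_rot: [-3.137, -0.007, 2.007]
ft_force: [0.1, 1.1, -0.1]
gripper_width: 0.703
grasp_force: 0.0
t 13.52 p [ 538.  -366.1    2.6] rpy [-179.7   -0.4  115. ] F [ 0.1  1.1 -0.1] w 0.703 gf 0.0
 shift now-axes [ 0.04  0.01 -0.03]
 turn units [-0.07 -0.1  -0.01]  shift after turn [ 0.04  0.01 -0.03]
```

```bash
python3 -m jog '[[[0,0,-0.05,0,0,0,0],[0,0,0,0,0,0,0],[0,0,0,0,0,0,0],[0,0,0,0,0,0,0],[0,0,0,0,0,0,0],[0,0,0,0,0,0,0],[0,0,0,0,0,0,0],[0,0,0,0,0,0,0]]]'
python3 -m jog '[[[0,0,-1,0,0,0,0],[0,0,-1,0,0,0,0],[0,0,-1,0,0,0,0],[0,0,-1,0,0,0,0],[0,0,-1,0,0,0,0],[0,0,-1,0,0,0,0],[0,0,-1,0,0,0,0],[0,0,0,0,0,0,0],[0,0,0,0,0,0,0]]]'
python3 - <<'E'
from h import *
th=np.radians(82.2);O=np.array([556,119]);M=lambda x,y,z:(*(O+x*np.array([np.cos(th),np.sin(th)])+y*np.array([-np.sin(th),np.cos(th)])),z)
togo(M(0,32,58),82.2)
E
```

```text
time_s: 14.18
ee_pos: [538.8, -366.6, 6.3]
tcp_rot: [-3.138, -0.005, 2.007]
ft_force: [0.3, -0.3, 4.1]
gripper_width: 0.336
grasp_force: 20.0
time_s: 14.93
ee_pos: [540.9, -368.2, 289.2]
tcp_rot: [-3.14, 0.0, 2.007]
ft_force: [0.8, 0.1, -1.3]
gripper_width: 0.334
grasp_force: 20.0
t 14.93 p [ 540.9 -368.2  289.2] rpy [-179.9    0.   115. ] F [ 0.8  0.1 -1.3] w 0.334 gf 20.0
 shift now-axes [11.32  4.82  5.77]
 turn units [-0.02  0.01  8.19]  shift after turn [12.12 -2.08  5.78]
```

```bash
python3 -m jog '[[[0,0,-0.1,0,0,1,0],[0,0,-0.1,0,0,1,0],[0,0,-0.1,0,0,1,0],[0,0,-0.1,0,0,1,0],[0,0,-0.1,0,0,1,0],[0,0,0,0,0,1,0],[0,0,0,0,0,1,0],[0,0,0,0,0,1,0],[0.93,-0.16,0,0,0,0.2,0],[0.93,-0.16,0,0,0,0,0]]]' >/dev/null
python3 -m jog '[[[0.93,-0.16,0,0,0,0,0],[0.93,-0.16,0,0,0,0,0],[0.93,-0.16,0,0,0,0,0],[0.93,-0.16,0,0,0,0,0],[0.93,-0.16,0,0,0,0,0],[0.93,-0.16,0,0,0,0,0],[0.93,-0.16,0,0,0,0,0],[0.93,-0.16,0,0,0,0,0],[0.93,-0.16,0,0,0,0,0],[0.93,-0.16,0,0,0,0,0]]]'
python3 -m jog '[[[0.93,-0.16,0,0,0,0,0],[0,0,0.7,0,0,0,0],[0,0,0.7,0,0,0,0],[0,0,0.7,0,0,0,0],[0,0,0.7,0,0,0,0],[0,0,0,0,0,0,0],[0,0,0,0,0,0,0]]]'
python3 - <<'E'
from h import *
th=np.radians(82.2);O=np.array([556,119]);M=lambda x,y,z:(*(O+x*np.array([np.cos(th),np.sin(th)])+y*np.array([-np.sin(th),np.cos(th)])),z)
togo(M(0,32,58),82.2)
E
```

```text
time_s: 16.6
ee_pos: [522.6, 86.9, 303.8]
tcp_rot: [-3.13, -0.002, 1.434]
ft_force: [1.0, 0.6, -0.5]
gripper_width: 0.333
grasp_force: 20.0
time_s: 17.18
ee_pos: [519.8, 123.0, 191.3]
tcp_rot: [-3.128, -0.001, 1.434]
ft_force: [0.6, 0.0, -0.7]
gripper_width: 0.338
grasp_force: 20.0
t 17.18 p [519.8 123.  191.3] rpy [-179.2   -0.    82.2] F [ 0.6  0.  -0.7] w 0.338 gf 20.0
 shift now-axes [0.02 0.16 3.33]
 turn units [-0.2  -0.01 -0.01]  shift after turn [0.02 0.11 3.33]
```

```bash
python3 -m jog '[[[0,-0.1,0.7,-0.2,0,0,0],[0,0,0.7,0,0,0,0],[0,0,0.7,0,0,0,0],[0,0,0.7,0,0,0,0],[0,0,0.4,0,0,0,0],[0,0,0.1,0,0,0,0],[0,0,0,0,0,0,0.5],[0,0,0,0,0,0,0.5],[0,0,0,0,0,0,0.5],[0,0,0,0,0,0,0.5]]]' 
python3 -m jog '[[[0,0,-1,0,0,0,0.5],[0,0,-1,0,0,0,0.5],[0,0,-1,0,0,0,0.5],[0,0,-1,0,0,0,0.5],[0,0,-1,0,0,0,0.5],[0,0,-1,0,0,0,0],[0,0,-1,0,0,0,0],[0,0,0,0,0,0,0],[0,0,0,0,0,0,0]]]'
python3 -m jog '[[[0,1,0,0,0,0,0],[0,1,0,0,0,0,0],[0,1,0,0,0,0,0],[0,1,0,0,0,0,0],[0,1,0,0,0,0,0],[0,1,0,0,0,0,0]]]'
python3 - <<'E'
from h import *
I={n:imaging.camera(n) for n in C}
for n in C:
    for col in("violet","amber"):
        for b in lozenges(n,I[n],col): print(n,col,*b)
cv2.imwrite("pics/c4.png",np.hstack([cv2.resize(I["top"][150:250,220:360,::-1],(400,286)),cv2.resize(I["side"][130:300,230:370,::-1],(400,486))[:286]]))
E
```

```text
time_s: 18.02
ee_pos: [521.1, 124.4, 65.9]
tcp_rot: [3.129, -0.004, 1.434]
ft_force: [2.4, -0.7, 2.2]
gripper_width: 0.49
grasp_force: 1.2
time_s: 18.77
ee_pos: [518.1, 124.0, 348.8]
tcp_rot: [3.125, -0.005, 1.434]
ft_force: [0.3, -0.5, -0.6]
gripper_width: 0.273
grasp_force: 0.0
time_s: 19.27
ee_pos: [755.7, 90.7, 343.1]
tcp_rot: [3.136, -0.002, 1.434]
ft_force: [0.4, -0.5, 0.6]
gripper_width: 0.004
grasp_force: 0.0
top violet 21 [273.8 191.9] [592.2 142.1] [3.9 6.5] 174.6
top violet 38 [272.1 210.4] [522.  148.3] [5.5 8.2] -176.6
top amber 148 [415.6 234.3] [ 433.7 -388.6] [ 9.3 17.8] 53.6
side violet 120 [299.  227.2] [607.7 158.8] [ 9.  16.7] 59.8
side violet 103 [281.3 232.9] [546.1 166.7] [ 7.6 16.7] 84.8
```

View pics/c4.png

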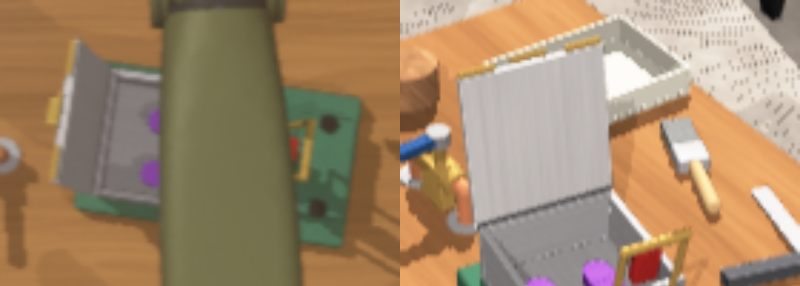

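Both violets are in the tub, at side-crop (540,282) and (600,270), with the lid still leaning open. Next is behind the lid.

```bash
cat >> h.py <<'E'
th=np.radians(82.2);O=np.array([556,119]);ex=np.array([np.cos(th),np.sin(th)]);ey=np.array([-ex[1],ex[0]])
M=lambda x,y,z:(*(O+x*ex+y*ey),z)
def me():
    s,p,R=st();d=p[:2]-O;print("t",round(s["time_s"],2),"machine tip",round(d@ex,1),round(d@ey,1),round(p[2],1),"F",s["ft_force"].round(1))
E
python3 - <<'E'
from h import *
me();togo(M(190,-45,235),82.2)
E
```

```text
t 19.37 machine tip -1.9 -203.9 336.3 F [-0.9  0.  -1.8]
t 19.37 p [757.8  89.5 336.3] rpy [-179.9   -0.    82.1] F [-0.9  0.  -1.8] w 0.008 gf 0.0
 shift now-axes [ 4.79 -3.98  2.54]
 turn units [-0.02 -0.01 -0.04]  shift after turn [ 4.8  -3.97  2.53]
```

```bash
python3 -m jog '[[[0.96,0,0,0,0,0,0],[0.96,0,0,0,0,0,0],[0.96,0,0,0,0,0,0],[0.96,0,0,0,0,0,0],[0.96,0,0,0,0,0,0],[0,-0.8,0,0,0,0,0],[0,-0.8,0,0,0,0,0],[0,-0.8,0,0,0,0,0],[0,-0.8,0,0,0,0,0],[0,-0.8,0,0,0,0,0]]]'
python3 -m jog '[[[0,0,0.8,0,0,0,0],[0,0,0.8,0,0,0,0],[0,0,0.8,0,0,0,0],[0,0,0.1,0,0,0,0],[0,0,0,0,0,0,0],[0,0,0,0,0,0,0]]]'
python3 - <<'E'
from h import *
me();togo(M(103,-45,230),82.2)
I=imaging.camera("side"); cv2.imwrite("pics/c5.png",cv2.resize(I[110:290,190:370,::-1],(540,540)))
E
```

```text
time_s: 20.2
ee_pos: [619.4, 303.2, 343.1]
tcp_rot: [3.136, -0.002, 1.435]
ft_force: [0.0, -0.7, 0.8]
gripper_width: 0.011
grasp_force: 0.0
time_s: 20.7
ee_pos: [622.9, 303.3, 245.5]
tcp_rot: [3.133, -0.003, 1.434]
ft_force: [0.1, 0.3, 0.1]
gripper_width: 0.009
grasp_force: 0.0
t 20.7 machine tip 191.6 -41.3 245.5 F [0.1 0.3 0.1]
t 20.7 p [622.9 303.3 245.5] rpy [179.5  -0.2  82.2] F [0.1 0.3 0.1] w 0.009 gf 0.0
 shift now-axes [-2.22  0.09  0.38]
 turn units [ 0.12 -0.05 -0.01]  shift after turn [-2.22  0.09  0.39]
```

View pics/c5.png

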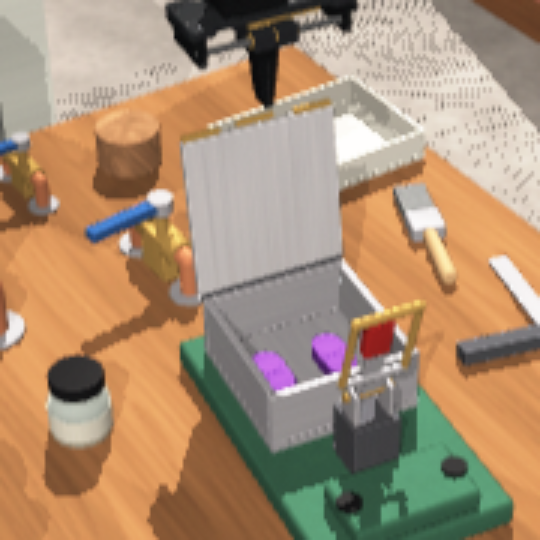

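The finger (265,100) is behind the lid's edge (258,110) and both violets are in the tub. I'll push the lid.

```bash
python3 -m jog '[[[-0.44,0.02,0.08,0,0,0,0],[-0.44,0.02,0.08,0,0,0,0],[-0.44,0.02,0.08,0,0,0,0],[-0.44,0.02,0.08,0,0,0,0],[-0.44,0.02,0.08,0,0,0,0],[-0.42,0,0.02,0,0,0,0],[-0.42,0,0.02,0,0,0,0],[-0.4,0,0.12,0,0,0,0],[-0.4,0,0.12,0,0,0,0]]]'
python3 - <<'E'
from h import *
me()
I=imaging.camera("side"); cv2.imwrite("pics/c6.png",cv2.resize(I[110:290,190:370,::-1],(540,540)))
togo(M(8,-45,199),82.2)
E
```

```text
time_s: 21.5
ee_pos: [606.5, 150.5, 218.0]
tcp_rot: [3.132, -0.007, 1.434]
ft_force: [0.5, 5.3, 0.7]
gripper_width: 0.002
grasp_force: 2.0
t 21.5 machine tip 38.1 -45.8 218.0 F [0.5 5.3 0.7]
t 21.55 p [605.7 147.1 216.5] rpy [ 1.796e+02 -1.000e-01  8.200e+01] F [ 0.5 -1.  -0.5] w 0.004 gf 0.0
 shift now-axes [-0.67 -0.01  0.44]
 turn units [ 0.11 -0.03 -0.04]  shift after turn [-0.66 -0.01  0.44]
```

View pics/c6.png

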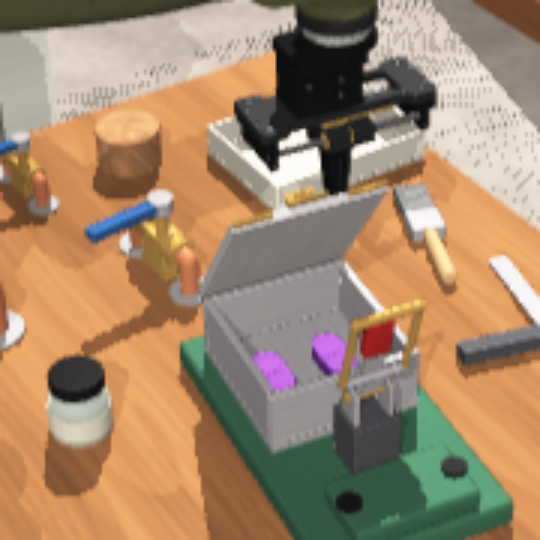

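The lid is following the finger and is now at about 55 degrees. I'll carry on down the arc.

```bash
python3 -m jog '[[[-0.38,0,0.24,0,0,0,0],[-0.38,0,0.24,0,0,0,0],[-0.29,0,0.31,0,0,0,0],[-0.29,0,0.31,0,0,0,0],[-0.19,0,0.39,0,0,0,0],[-0.19,0,0.39,0,0,0,0],[-0.08,0,0.28,0,0,0,0],[-0.08,0,0.28,0,0,0,0],[0,0,0.2,0,0,0,0],[0,0,0,0,0,0,0]]]'
python3 -c "
from h import *
me()"
```

```text
time_s: 22.38
ee_pos: [596.8, 75.6, 110.8]
tcp_rot: [3.135, -0.002, 1.434]
ft_force: [1.0, -0.7, 1.1]
gripper_width: 0.002
grasp_force: 0.0
t 22.38 machine tip -37.4 -46.3 110.8 F [ 1.  -0.7  1.1]
```

```bash
python3 -m jog '[[[0,0,0.1,0,0,0,0],[0,0,0.1,0,0,0,0],[0,0,0.05,0,0,0,0],[0,0,0,0,0,0,0]]]'
python3 -m jog '[[[0,0,-1,0,0,0,0],[0,0,-1,0,0,0,0],[0,0,-1,0,0,0,0],[0,0,-1,0,0,0,0],[0,0,-1,0,0,0,0],[0,0,-1,0,0,0,0],[0,1,0,0,0,0,0],[0,1,0,0,0,0,0],[0,1,0,0,0,0,0],[0,1,0,0,0,0,0]]]'
python3 - <<'E'
from h import *
me()
I={n:imaging.camera(n) for n in C}
for n in C:cv2.imwrite(f"raw_{n}.png",I[n][:,:,::-1])
cv2.imwrite("pics/c7.png",np.hstack([cv2.resize(I["top"][160:250,240:360,::-1],(400,300)),cv2.resize(I["side"][170:290,250:360,::-1],(400,436))[:300]]))
E
```

```text
time_s: 22.72
ee_pos: [597.6, 75.9, 109.9]
tcp_rot: [3.134, -0.001, 1.435]
ft_force: [-22.2, -3.3, 39.0]
gripper_width: 0.006
grasp_force: 19.9
time_s: 23.55
ee_pos: [755.2, 54.0, 342.2]
tcp_rot: [3.133, -0.002, 1.435]
ft_force: [1.5, 0.0, 0.4]
gripper_width: 0.002
grasp_force: 0.0
t 23.55 machine tip -37.3 -206.2 342.2 F [1.5 0.  0.4]
```

View pics/c7.png

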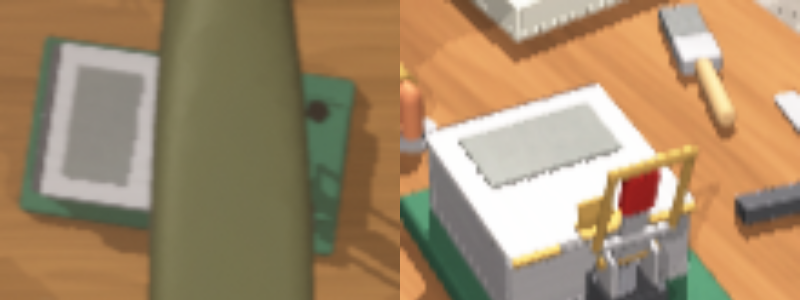

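The lid is shut, with the keeper at side crop (600,213), the loop bar at (607,177)-(695,150) and the red grip at (640,190). Next I'll locate the bar.

```bash
python3 - <<'E'
from h import *
def mc(X): d=X[:2]-O;return np.round([d@ex,d@ey,X[2]],1)
ps=(250+251*110/400,170+164*120/436)
print(mc(tri((327.4,202.1),ps)))
o,d=ray("side",ps); t=((O-o[:2])@ey)/(d[:2]@ey); X=mc(o+t*d);print("bar y=0",X)
im=cv2.imread("raw_side.png")[:,:,::-1]
for a,c,m in blobs(im,"red",20):
    o,d=ray("side",c); t=((O-o[:2])@ey)/(d[:2]@ey); print("red centroid",c,mc(o+t*d))
for lev in(.25,.35,.45):
    lp=np.array([-128+28*np.cos(np.radians(90)+lev),115+28*np.sin(np.radians(90)+lev)])
    a=np.radians(80)+lev;print(lev,lp,"grip mid",-128+77*np.cos(a),115+77*np.sin(a),"bar loop0",lp+92*np.array([np.cos(a),np.sin(a)]))
E
```

```text
[-1.578e+02 -1.000e-01  2.277e+02]
bar y=0 [-158.8    0.   228.5]
red centroid [314.75641026 223.02564103] [-137.3    0.   185.2]
0.25 [-134.92731086  142.12954781] grip mid -133.8054504855166 191.78083579032085 bar loop0 [-141.86369326  233.86768927]
0.35 [-137.60113861  141.30243596] grip mid -141.44174058435112 190.81767346775428 bar loop0 [-153.66140009  231.88978608]
0.45 [-140.17903496  140.21251887] grip mid -148.94372525451553 189.09696601388862 bar loop0 [-165.20270669  228.74395878]
```

```bash
python3 -m jog '[[[-0.98,0,0,0,0,0,0],[-0.98,0,0,0,0,0,0],[-0.98,0,0,0,0,0,0],[-0.98,0,0,0,0,0,0],[0,-0.86,0,0,0,0,0],[0,-0.86,0,0,0,0,0],[0,-0.86,0,0,0,0,0],[0,-0.86,0,0,0,0,0],[0,-0.86,0,0,0,0,0],[0,-0.86,0,0,0,0,0]]]'
python3 -m jog '[[[0,0,0,0,0,0,0],[0,0,0,0,0,0,0]]]'
python3 -c "
from h import *
me();togo(M(-195,0,222),82.2)"
```

```text
time_s: 24.48
ee_pos: [525.5, -72.7, 339.7]
tcp_rot: [3.134, -0.002, 1.435]
ft_force: [0.1, -0.3, 0.2]
gripper_width: 0.003
grasp_force: 0.0
time_s: 24.65
ee_pos: [526.2, -72.7, 340.6]
tcp_rot: [3.132, -0.002, 1.435]
ft_force: [0.4, -0.5, -1.1]
gripper_width: 0.007
grasp_force: 0.0
t 24.65 machine tip -193.9 3.5 340.6 F [ 0.4 -0.5 -1.1]
t 24.65 p [526.2 -72.7 340.6] rpy [ 1.795e+02 -1.000e-01  8.220e+01] F [ 0.4 -0.5 -1.1] w 0.007 gf 0.0
 shift now-axes [-0.03  0.06  2.96]
 turn units [ 0.14 -0.03 -0.  ]  shift after turn [-0.03  0.09  2.96]
```

```bash
python3 -m jog '[[[0,0.09,0.8,0.14,0,0,0],[0,0,0.8,0,0,0,0],[0,0,0.8,0,0,0,0],[0,0,0.5,0,0,0,0],[0,0,0,0,0,0,0],[0,0,0,0,0,0,0]]]'
python3 -m jog '[[[0.3,0,0,0,0,0,0],[0.3,0,0,0,0,0,0],[0.3,0,0,0,0,0,0],[0.3,0,0,0,0,0,0],[0.3,0,0,0,0,0,0],[0.3,0,0,0,0,0,0],[0.3,0,0,0,0,0,0],[0.1,0,0,0,0,0,0]]]'
python3 - <<'E'
from h import *
me()
I=imaging.camera("side"); cv2.imwrite("pics/c8.png",cv2.resize(I[150:290,230:370,::-1],(500,500)))
E
```

```text
time_s: 25.15
ee_pos: [531.4, -73.2, 223.2]
tcp_rot: [-3.137, -0.003, 1.435]
ft_force: [0.6, 0.9, -0.3]
gripper_width: 0.006
grasp_force: 0.0
time_s: 25.82
ee_pos: [543.4, 15.9, 224.5]
tcp_rot: [-3.139, -0.003, 1.436]
ft_force: [-0.2, 0.1, -0.8]
gripper_width: 0.003
grasp_force: 0.0
t 25.82 machine tip -103.8 -1.5 224.5 F [-0.2  0.1 -0.8]
```

View pics/c8.png

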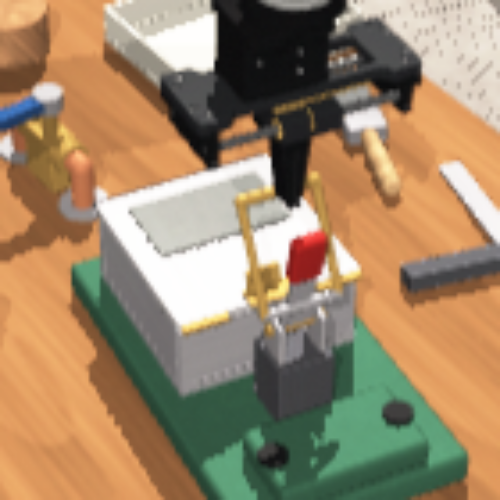

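The loop has swung partly over: bar at (240,195)-(318,178), fingertip (290,203) behind it. I'll lower and push on.

```bash
python3 -m jog '[[[0.1,0,0.35,0,0,0,0],[0.1,0,0.35,0,0,0,0],[0.3,0,0.2,0,0,0,0],[0.3,0,0.2,0,0,0,0],[0.2,0,0,0,0,0,0],[0,0,0,0,0,0,0],[0,0,0,0,0,0,0],[0,0,0,0,0,0,0]]]'
python3 - <<'E'
from h import *
me()
I=imaging.camera("side"); cv2.imwrite("pics/c9.png",cv2.resize(I[150:290,230:370,::-1],(500,500)))
E
```

```text
time_s: 26.53
ee_pos: [549.2, 53.7, 181.4]
tcp_rot: [-3.141, -0.003, 1.435]
ft_force: [0.0, 0.2, 0.4]
gripper_width: 0.005
grasp_force: 0.0
t 26.53 machine tip -65.7 -2.1 181.4 F [0.  0.2 0.4]
```

View pics/c9.png

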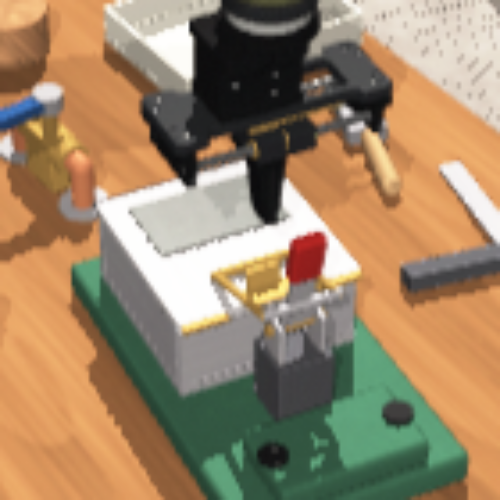

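The bar lies on the lid at (215,272)-(290,255), behind the keeper (265,275). Next I'll swing the lever.

```bash
python3 -m jog '[[[0,-0.05,-0.35,0,0,0,0],[-0.5,0,0,0,0,0,0],[-0.5,0,0,0,0,0,0],[-0.5,0,0,0,0,0,0],[-0.35,0,0.04,0,0,0,0],[-0.35,0,0.04,0,0,0,0],[-0.28,0,0.17,0,0,0,0],[-0.28,0,0.17,0,0,0,0],[0,0,0,0,0,0,0]]]'
python3 - <<'E'
from h import *
me()
I=imaging.camera("side"); cv2.imwrite("pics/c10.png",cv2.resize(I[150:290,230:370,::-1],(500,500)))
E
```

```text
time_s: 27.33
ee_pos: [530.7, -57.1, 176.3]
tcp_rot: [-3.138, -0.002, 1.432]
ft_force: [0.9, 0.3, -1.0]
gripper_width: 0.008
grasp_force: 0.0
t 27.33 machine tip -177.9 1.1 176.3 F [ 0.9  0.3 -1. ]
```

View pics/c10.png

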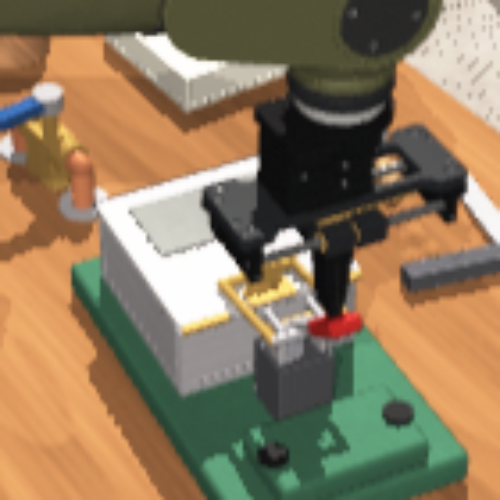

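The lever is swinging down with the finger on the red grip (335,325), and the loop is round the keeper. Continuing down the arc.

```bash
python3 -m jog '[[[-0.18,0,0.17,0,0,0,0],[-0.18,0,0.17,0,0,0,0],[-0.16,0,0.25,0,0,0,0],[-0.16,0,0.25,0,0,0,0],[-0.08,0,0.18,0,0,0,0],[-0.08,0,0.18,0,0,0,0],[0,0,0.12,0,0,0,0],[0,0,0,0,0,0,0]]]'
python3 -c "
from h import *
me()"
```

```text
time_s: 28.05
ee_pos: [526.1, -88.6, 122.9]
tcp_rot: [-3.137, -0.003, 1.434]
ft_force: [-0.1, -0.2, -0.4]
gripper_width: 0.008
grasp_force: 0.0
t 28.05 machine tip -209.8 1.5 122.9 F [-0.1 -0.2 -0.4]
```

```bash
python3 -m jog '[[[0,0,0.03,0,0,0,0],[0,0,0,0,0,0,0]]]' | grep -E "pos|force"
python3 -m jog '[[[0,0,0.03,0,0,0,0],[0,0,0,0,0,0,0]]]' | grep -E "pos|force"
python3 -m jog '[[[0,0,0.03,0,0,0,0],[0,0,0,0,0,0,0]]]' | grep -E "pos|force"
```

```text
ee_pos: [527.2, -88.5, 123.5]
ft_force: [-0.5, -0.3, 0.0]
grasp_force: 0.0
ee_pos: [527.2, -88.5, 122.5]
ft_force: [-0.3, -1.4, -0.6]
grasp_force: 0.0
ee_pos: [527.4, -88.6, 122.2]
ft_force: [-1.9, 2.0, 4.4]
grasp_force: 2.4
```

```bash
python3 -m jog '[[[0,0,0.03,0,0,0,0],[0,0,0,0,0,0,0]]]' | grep -E "pos|force"
python3 -m jog '[[[0,0,-1,0,0,0,0],[0,0,-1,0,0,0,0],[0,0,-1,0,0,0,0],[0,0,-1,0,0,0,0],[0,1,0,0,0,0,0],[0,1,0,0,0,0,0],[0,1,0,0,0,0,0],[0,1,0,0,0,0,0],[0,1,0,0,0,0,0]]]'
python3 - <<'E'
from h import *
me()
I={n:imaging.camera(n) for n in C}
cv2.imwrite("pics/c11.png",np.hstack([cv2.resize(I["top"][160:250,240:360,::-1],(400,300)),cv2.resize(I["side"][170:290,250:370,::-1],(400,400))[50:350]]))
for a,c,m in blobs(I["top"],"amber",20):print(c)
g=I["side"]
for a,c,m in blobs(g,"blue",60):print(a,c)
togo((450,450,320),82.2)
E
```

```text
ee_pos: [527.4, -88.6, 122.1]
ft_force: [-4.8, 1.2, 10.2]
grasp_force: 5.2
time_s: 29.47
ee_pos: [727.2, -116.5, 279.2]
tcp_rot: [-3.14, -0.003, 1.434]
ft_force: [0.5, -1.0, 0.4]
gripper_width: 0.007
grasp_force: 0.0
t 29.47 machine tip -210.1 -201.6 279.2 F [ 0.5 -1.   0.4]
[415.44370861 234.24503311]
104 [229.69230769 183.59615385]
130 [157.39230769 189.19230769]
t 29.57 p [ 728.8 -116.9  273.3] rpy [-179.6   -0.2   82.2] F [-1.2 -0.1 -1.5] w 0.003 gf 0.0
 shift now-axes [13.1  -8.84 -1.06]
 turn units [-0.11 -0.05 -0.  ]  shift after turn [13.1  -8.83 -1.17]
```

View pics/c11.png

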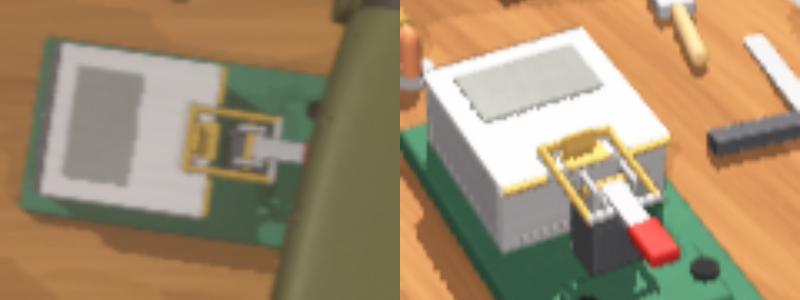

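The latch is closed: the loop is tight round the keeper (top crop 200,140) and the lever lies level with its red grip at (655,240). Now the cock.

```bash
python3 -m jog '[[[0.82,-0.52,-0.06,0,0,0,0],[0.82,-0.52,-0.06,0,0,0,0],[0.82,-0.52,-0.06,0,0,0,0],[0.82,-0.52,-0.06,0,0,0,0],[0.82,-0.52,-0.06,0,0,0,0],[0.82,-0.52,-0.06,0,0,0,0],[0.82,-0.52,-0.06,0,0,0,0],[0.82,-0.52,-0.06,0,0,0,0],[0.82,-0.52,-0.06,0,0,0,0],[0.82,-0.52,-0.06,0,0,0,0]]]' >/dev/null
python3 -m jog '[[[0.82,-0.52,0,0,0,0,0],[0.82,-0.52,0,0,0,0,0],[0.82,-0.52,0,0,0,0,0],[0.82,-0.52,0,0,0,0,0],[0.82,-0.52,0,0,0,0,0],[0.82,-0.52,0,0,0,0,0],[0,0,0,0,0,0.5,0],[0,0,0,0,0,0,0]]]'
python3 -c "
from h import *
togo((471,440,78),90)
im=imaging.camera('side')
a=[b for b in blobs(im,'blue',60)];print([(x[0],x[1]) for x in a])"
```

```text
time_s: 31.07
ee_pos: [465.4, 450.2, 305.5]
tcp_rot: [-3.139, -0.002, 1.402]
ft_force: [0.2, -0.8, 0.4]
gripper_width: 0.004
grasp_force: 0.0
t 31.07 p [465.4 450.2 305.5] rpy [-1.799e+02 -1.000e-01  8.040e+01] F [ 0.2 -0.8  0.4] w 0.004 gf 0.0
 shift now-axes [-0.24  0.19  5.69]
 turn units [-0.03 -0.04 -2.41]  shift after turn [-0.26  0.14  5.69]
[(np.int32(104), array([229.69230769, 183.59615385])), (np.int32(227), array([151.23788546, 192.40088106]))]
```

```bash
python3 -m jog '[[[-0.2,0.14,0,0,0,-0.8,0],[0,0,0,0,0,-0.8,0],[0,0,0,0,0,-0.8,0],[0,0,0.8,0,0,0,0],[0,0,0.8,0,0,0,0],[0,0,0.8,0,0,0,0],[0,0,0.8,0,0,0,0],[0,0,0.8,0,0,0,0],[0,0,0.8,0,0,0,0],[0,0,0.8,0,0,0,0]]]'
python3 -m jog '[[[0,0,0.1,0,0,0,0],[0,0,0,0,0,0,0],[0,0,0,0,0,0,0]]]'
python3 - <<'E'
from h import *
togo((471,410,78),90)
I=imaging.camera("side"); cv2.imwrite("pics/c12.png",cv2.resize(I[120:240,150:290,::-1],(560,480)))
E
```

```text
time_s: 31.95
ee_pos: [471.6, 439.0, 80.5]
tcp_rot: [-3.141, -0.003, 1.566]
ft_force: [0.6, 0.1, -0.5]
gripper_width: 0.004
grasp_force: 0.0
time_s: 32.2
ee_pos: [472.1, 440.5, 79.2]
tcp_rot: [-3.141, -0.004, 1.566]
ft_force: [0.4, 0.7, 0.1]
gripper_width: 0.003
grasp_force: 0.0
t 32.2 p [472.1 440.5  79.2] rpy [-180.    -0.2   89.7] F [0.4 0.7 0.1] w 0.003 gf 0.0
 shift now-axes [-0.76 -0.02  0.03]
 turn units [-0.   -0.06 -0.07]  shift after turn [-0.76 -0.03  0.03]
```

View pics/c12.png

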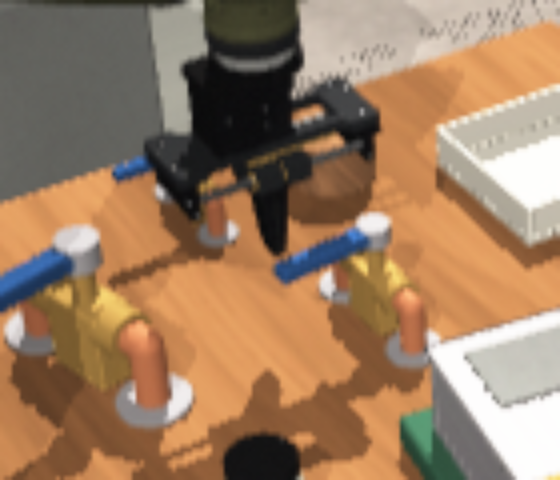

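The finger (273,245) is just behind the handle's tip (285,270). Sweeping it round.

```bash
python3 -m jog '[[[-0.38,0,0,0,0,0,0],[-0.38,0,0,0,0,0,0],[-0.31,0,0,0,0,0,0],[-0.31,0,0,0,0,0,0],[-0.3,0.1,0,0,0,0,0],[-0.3,0.1,0,0,0,0,0],[-0.25,0.2,0,0,0,0,0],[-0.25,0.2,0,0,0,0,0],[-0.13,0.2,0,0,0,0,0],[-0.13,0.2,0,0,0,0,0]]]'
python3 -m jog '[[[0,0,0,0,0,0,0]]]'
python3 -c "
from h import *
togo((525,327,79),90)"
```

```text
time_s: 33.08
ee_pos: [511.2, 329.9, 76.8]
tcp_rot: [-3.139, -0.003, 1.566]
ft_force: [-0.9, 2.0, 0.9]
gripper_width: 0.004
grasp_force: 1.0
time_s: 33.17
ee_pos: [512.1, 329.5, 76.8]
tcp_rot: [-3.14, -0.002, 1.565]
ft_force: [0.1, 1.6, 0.2]
gripper_width: 0.006
grasp_force: 0.0
t 33.17 p [512.1 329.5  76.8] rpy [-1.799e+02 -1.000e-01  8.970e+01] F [0.1 1.6 0.2] w 0.006 gf 0.0
 shift now-axes [-0.06  0.32 -0.06]
 turn units [-0.02 -0.03 -0.08]  shift after turn [-0.06  0.32 -0.05]
```

Now I'll push +x in small steps until the force shows the stop.

```bash
for i in 1; do python3 -m jog '[[[-0.03,0.12,0,0,0,0,0],[-0.03,0.12,0,0,0,0,0],[0,0,0,0,0,0,0]]]' | grep -E "pos|force"
python3 -m jog '[[[0,0.07,0,0,0,0,0],[0,0,0,0,0,0,0]]]' | grep -E "pos|ft_f"; done
python3 -m jog '[[[0,0.05,0,0,0,0,0],[0,0,0,0,0,0,0]]]' | grep -E "pos|ft_f"
python3 -m jog '[[[0,0.05,0,0,0,0,0],[0,0,0,0,0,0,0]]]' | grep -E "pos|ft_f"
```

```text
ee_pos: [520.6, 328.1, 76.7]
ft_force: [0.1, -0.5, -0.9]
grasp_force: 0.1
ee_pos: [522.9, 328.5, 76.7]
ft_force: [-1.2, -0.2, 0.1]
ee_pos: [524.8, 328.5, 76.9]
ft_force: [-1.7, -0.7, -0.5]
ee_pos: [526.9, 328.4, 77.0]
ft_force: [-2.1, -1.6, -0.3]
```

```bash
python3 -m jog '[[[0,0.05,0,0,0,0,0],[0,0,0,0,0,0,0]]]' | grep -E "pos|ft_f"
python3 -m jog '[[[0,0.05,0,0,0,0,0],[0,0,0,0,0,0,0]]]' | grep -E "pos|ft_f"
python3 -m jog '[[[0,0.04,0,0,0,0,0],[0,0,0,0,0,0,0]]]' | grep -E "pos|ft_f"
```

```text
ee_pos: [529.0, 328.3, 77.0]
ft_force: [-2.2, -0.8, 0.2]
ee_pos: [531.0, 328.3, 76.9]
ft_force: [-1.9, -1.9, 0.1]
ee_pos: [531.2, 328.2, 76.9]
ft_force: [-6.9, -2.3, 2.6]
```

Force is rising with no further travel, so the handle is at its stop. One more small nudge, then I'll back off and check.

```bash
python3 -m jog '[[[0,0.03,0,0,0,0,0],[0,0,0,0,0,0,0]]]' | grep -E "pos|ft_f"
python3 -m jog '[[[0,-0.5,0,0,0,0,0],[0,-0.5,0,0,0,0,0],[0,0,-0.8,0,0,0,0],[0,0,-0.8,0,0,0,0],[0,0,-0.8,0,0,0,0],[0,0,-0.8,0,0,0,0],[0,0,-0.8,0,0,0,0],[1,0,0,0,0,0,0],[1,0,0,0,0,0,0],[1,0,0,0,0,0,0]]]'
python3 -m jog '[[[1,0,0,0,0,0,0],[1,0,0,0,0,0,0],[1,0,0,0,0,0,0],[0,0,0,0,0,0,0],[0,0,0,0,0,0,0]]]'
python3 - <<'E'
from h import *
I={n:imaging.camera(n) for n in C}
for n in C:
    for b in lozenges(n,I[n],"violet"): print(n,*b)
for a,c,m in blobs(I["top"],"amber",20):print(a,c)
cv2.imwrite("pics/c13.png",np.hstack([cv2.resize(I["top"][90:300,120:440,::-1],(400,262)),cv2.resize(I["side"][130:392,130:530,::-1],(400,262))]))
E
```

```text
ee_pos: [531.3, 328.2, 76.8]
ft_force: [-10.8, -2.5, 4.8]
time_s: 35.42
ee_pos: [495.9, 450.1, 240.3]
tcp_rot: [3.138, -0.007, 1.565]
ft_force: [-0.3, -1.0, 0.3]
gripper_width: 0.007
grasp_force: 0.0
time_s: 35.83
ee_pos: [494.7, 570.5, 236.9]
tcp_rot: [-3.14, -0.003, 1.57]
ft_force: [0.2, -1.2, 0.1]
gripper_width: 0.003
grasp_force: 0.0
147 [415.32653061 234.32653061]
```

View pics/c13.png

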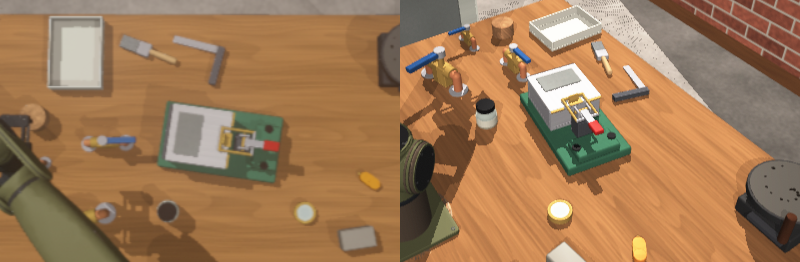

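The blue handle is in line with the pipe (top 120,141), the lid is shut and latched, and no violet is left on the bench. The amber (370,180) and the bystanders have not moved. Handing in.

```bash
python3 -c "
from rig import job_done
print(job_done())"
```

```text
the job is handed in; nothing more can be done
None
```

Job handed in: both violet pendants found on the bench are in the tub, the lid is shut and latched with the lever pressed onto its stop, the middle cock was then opened to its stop, and the final pictures show the amber pendant and the bystanders where they started.

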